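Close the misting tank's click cap

ROBOT

A 6-joint arm with a two-finger parallel gripper is mounted at the origin on the work surface. World frame = base frame: x ahead of the robot, y to its left, z up, the work surface at z = 0. Lengths are in m, angles in degrees, forces in N, time in s.
With the tool pointing down it reaches from about 0.425 to 1.125 m from the base axis. Payload 14.9 kg.
Tool frame: the origin (TCP) lies between the finger pads; the fingertips stand 17 mm ahead of it and the grasp point (between the pads) lies 2 mm behind it; z points along the fingers, y is the direction in which the jaws open and shut (so a half turn about z gives the same grasp; the last joint's range is limited). The gripper opens to 91 mm and grips with 3 to 60 N. Pads are 32 mm wide; open, the fingers measure 118 mm over their backs; the gripper's body (76 mm by 178 mm) begins 60 mm behind the grasp point.
Start: joints at [75.212, 21.709, 99.362, -0, 58.929, -1.908], TCP at [0.156, 0.682, 0.231] pointing down, gripper open.
Joint ranges: [-158.91, 158.91], [-42.39, 125.64], [0.06, 152.35], [-60.88, 240.88], [17.5, 164.5], [-176.32, 176.32]. Speed limits (degrees/s): [108.29, 108.29, 136.94, 180, 180, 180].

INTERFACE

Orientations are given as [roll, pitch, yaw] about the fixed x, y, z axes, in that order (R = Rz(yaw) Ry(pitch) Rx(roll)).
In Python, from bench import r, imaging, models gives the robot as it stands. The module is installed in compiled form; this text tells all that it offers.
- The arm moves only by the shell command python3 -m handwheel 'ROWS'. ROWS is JSON, a list of rows, each an object of numbers: "gripper": the opening in per cent of the stroke, from 0 (shut) to 100 (fully open); "dx", "dy", "dz": the shift along the tool's x, y, z in m; "rx", "ry", "rz": the turn, a rotation vector about the tool's x, y, z in rad. In form: [{"gripper": .., "dx": .., "dy": .., "dz": .., "rx": .., "ry": .., "rz": ..}, ...]. A call has 1 to 12 rows; each row is the pose to reach, as a shift and turn from the pose commanded when the call began, along the tool's axes at that moment; what a row does not reach only later rows make up. A row lasts 1/8 s, in which the tool goes at most 62.5 mm and 10.7 degrees, less where a joint would pass 70% of its speed; a pose out of reach is approached as far as the arm can. A call with a gripper value outside its range is refused whole. The fingers move at their own pace and stop on an object; the grip force is fixed at half the most. Time passes only in rows, so rows that repeat a pose let the fingers close. It gives the time, the measured TCP pose, the force and the opening at its end, in the units of the state.
- r.read_state(): the state, without advancing time (a new reading comes with each control period).
- imaging.camera(name): name is "scene" or "top" or "wrist"; returns a dict with "frame" (400x640x3 uint8, red, green, blue), "depth" (400x640 float32, m along the optical axis (not along the pixel's ray), 0 where there is no reading), "intrinsics" (3x3 intrinsics, pixels), "k1" (the pictures are not rectified: a ray, as slopes to the right and down, at radius r is drawn at 1 + k1 r^2 times it, then the intrinsics apply), "cam_to_world" (4x4, takes a point from camera to world coordinates). Camera axes: x right, y up, looking along -z (the intrinsics and any distortion apply to the point x, -y, -z); pixel columns grow to the right and rows downward; lengths in m; the calibration is good to about 2 mm. A picture is of the moment at which its call begins.
- r.close_job(): hands the job in, once; it reports no verdict.
Trained networks look in the newest picture that a camera, given by its name, has taken for a name from the list of things; names that differ only in an ending like _2 or _b are one class to them, and where a whole thing is asked for, a point or a joint stands for the part that bears it (a point fixed in the world has none). Each returns a list of dicts, best first, with "conf" (0 to 1); they miss things now and then, are a little off and sometimes report something else, mostly with a low value. They report only what shows in the picture. A call takes as long as a camera call.
- models.spot_in(query, camera): "at" ([x, y, z] in m, in the coordinates of the camera as it stood for that picture, good to about 4 mm: the middle of the surface that is visible of it).
- models.place_of(query, camera): "at" ([x, y, z] in m, in the coordinates of the camera as it stood for that picture, good to about 4 mm: a listed point, or the origin of a listed thing).
The state is a dict: "t": time; "joints": joint angles; "joint_velocities": joint speeds; "effort": joint torques, N m; "position": TCP position; "eef_rot": TCP orientation; "ft_force": force on the tool from outside, world axes, zero at the start; "torque": the same for the moment, N m; "width": opening from 0.0 (shut) to 1.0 (fully open).
Only numpy, scipy, OpenCV 4.12 (cv2) and the standard library are available. Lean on these libraries where they do the work, as an engineer would, in place of code of your own. Each camera call takes 0.05 s, during which the arm holds its last target. There are 200 camera calls.

TASK

I have just refilled the long misting tank; screw its wide filler cap tight by its grip bar, clockwise, until it clicks once, then stop at that first click and let go. Leave the small cap of the square tank as it is.

Things in the scene. Friction and masses are not known exactly. Their poses are not given: they have to be found in the camera images.
- filler_clutch_grip (a point): TO TURN: point on the axis of the misting tank's wide filler cap, inside its grey grip bar, 184 mm above the shelf; x along the bar, y across, z up. The cap is 84 mm across, its flat top 22 mm below the point; the bar on it is 70 mm long, 16 thick, 32 high, top 10 mm above the point. The fixed white tank is 200 x 130 x 130 mm high; its carry grip, 95 to 110 mm from the cap's axis, rises 19 mm.
- filler_thread (a joint): The cap's screw thread, rad, growing clockwise from above: starts loose at 0.2 to 0.7, turns easily (0.05 N m) to its stop at 1.0 = home. The bar turns by this value plus that of filler_clutch. With the thread home and one click made, the bar lies along the tank's 200 mm length, pointing at two small raised ribs on its top.
- filler_clutch (a joint): The cap's slip clutch, rad, clockwise: 0 until the thread is home. Then it resists up to about 0.4 N m, gives at 0.26 (the click: torque drops) and rests in the next notch at 0.52 = first click made. As it gives, the thread may spring back by up to 0.25 if the hand stops right there; that is fine. Let go within 10 degrees of a notch it settles there. Second click at 0.78: too far.
- small_cap (a joint): NOT to be turned: the small cap (50 mm across, bar 40 mm long) on the square white tank (110 x 110 x 110 mm) that stands beside the misting tank; already tight, at 0 rad.

How it is judged:
By the outcome, as a careful person would: the job done as asked, in the order asked, and still so for the second after the job is handed in, with the robot touching nothing.
It also fails if it takes over 38 s, if anything falls off the work surface, if the arm or the gripper's body presses on something with over 40 N, if the wrist force passes 120 N, or if a joint passes its speed limit or range.

## Working session

There is one attempt and no reset: what is moved stays moved. The work goes in short steps, Python scripts to look and compute and a shell command to move; the robot and the scene stay as the last step left them, time stands still between calls to the robot, and variables do not carry over. Pictures are saved under pics/ and viewed, about 8 in all and at most 12, crops included, and the job is handed in when it is done.

```bash
mkdir -p pics
cat > h.py <<'E'
import numpy as np, cv2
from bench import r, imaging, models
def look(cam, png=None):
    c=imaging.camera(cam)
    if png: cv2.imwrite('pics/'+png, c['frame'][:,:,::-1])
    return c
def w(c,p): return (c['cam_to_world']@np.r_[p,1])[:3]
def cloud(c):
    K=c['intrinsics'];h,wd=c['depth'].shape
    u,v=np.meshgrid(np.arange(wd),np.arange(h))
    p=cv2.undistortPoints(np.stack([u,v],-1).reshape(-1,1,2).astype(np.float64),K,np.array([c['k1'],0,0,0,0.])).reshape(h,wd,2)
    d=c['depth'].astype(float)
    P=np.stack([p[...,0]*d,-p[...,1]*d,-d,np.ones_like(d)],-1)@c['cam_to_world'].T
    P=P[...,:3];P[d==0]=np.nan
    return P
E
python3 - <<'E'
from h import *
s=r.read_state();print({k:np.round(v,3).tolist() for k,v in s.items()})
for cam in('scene','top'):
    c=look(cam,cam+'1.png')
    for q in('filler_clutch_grip','filler_thread','small_cap'):
        for m in(models.place_of,models.spot_in):
            print(cam,q,m.__name__,[(round(d['conf'],2),np.round(w(c,d['at']),3).tolist()) for d in m(q,cam)][:3])
E
```

```text
{'t': 0.0, 'joints': [75.21, 21.739, 99.396, -0.0, 58.929, -1.907], 'joint_velocities': [0.036, 0.052, 0.074, -0.124, 0.036, -0.053], 'effort': [-0.005, -76.372, -43.437, 0.065, 0.043, -0.0], 'position': [0.156, 0.682, 0.23], 'eef_rot': [-179.936, -0.002, 167.117], 'ft_force': [0.323, -0.697, 0.217], 'torque': [-0.021, -0.031, -0.005], 'width': 1.0}
scene filler_clutch_grip call [(0.83, [0.546, -0.159, 0.19])]
scene filler_clutch_grip call [(0.6, [0.556, -0.166, 0.167])]Traceback (most recent call last):
  File "<stdin>", line 7, in <module>
ValueError: it knows: filler_clutch_grip
```

```bash
python3 -c "
import cv2,numpy as np
a=cv2.imread('pics/scene1.png');b=cv2.imread('pics/top1.png')
cv2.imwrite('pics/both.png',cv2.resize(np.vstack([a,b]),(480,600)))"
```

```text
[ WARN:0@0.032] global loadsave.cpp:275 findDecoder imread_('pics/top1.png'): can't open/read file: check file path/integrity
Traceback (most recent call last):
ValueError: all the input arrays must have same number of dimensions, but the array at index 0 has 3 dimension(s) and the array at index 1 has 2 dimension(s)
```

Run:
```python
from h import *
c=look('top','top1.png');q='filler_clutch_grip'
for m in(models.place_of,models.spot_in):
    print([(round(d['conf'],2),np.round(w(c,d['at']),3).tolist()) for d in m(q,'top')][:3])
a=cv2.imread('pics/scene1.png');b=cv2.imread('pics/top1.png')
cv2.imwrite('pics/both.png',cv2.resize(np.vstack([a,b]),(480,600),interpolation=cv2.INTER_AREA))
P=cloud(c)
# bar top: points around 0.194 near
s=(abs(P[...,2]-.194)<.006)&(np.hypot(P[...,0]-.546,P[...,1]+.159)<.07)
X=P[s];print(len(X),X.mean(0)); 
if len(X)>5:
    v=np.linalg.svd(X[:,:2]-X[:,:2].mean(0))[2][0];print('bar ang',np.degrees(np.arctan2(v[1],v[0])),X.min(0),X.max(0))
s=(abs(P[...,2]-.130)<.006)&(np.hypot(P[...,0]-.546,P[...,1]+.159)<.17)
X=P[s][:,:2].astype(np.float32);print(len(X),cv2.minAreaRect(X))
```

```text
[(0.95, [0.542, -0.16, 0.186])]
[(0.64, [0.544, -0.154, 0.162])]
568 [ 0.54240553 -0.15939455  0.1935796 ]
bar ang -152.8529044530941 [ 0.5096982  -0.1821746   0.18802153] [ 0.57603855 -0.13790565  0.19757913]
6489 ((0.5782116651535034, -0.1773350089788437), (0.1273597776889801, 0.19573789834976196), 63.273963928222656)
```

View pics/both.png

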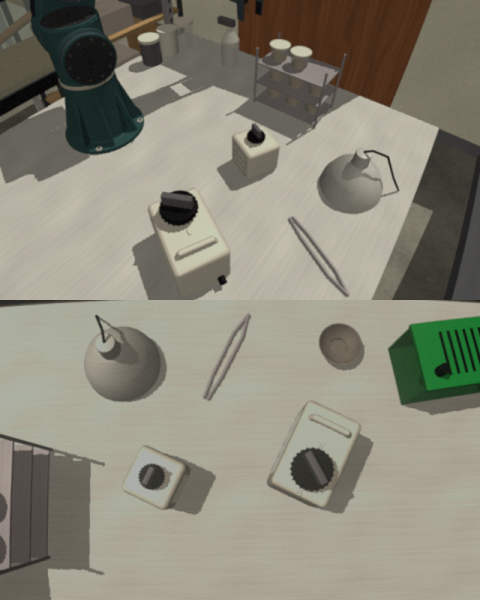

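The top-camera depth and the detector agree: cap axis at about (0.542, -0.159), bar at +27°, tank's long axis at -26.7°. About 54° clockwise is needed, so the thread is at roughly 0.58. I'll move over the cap via an outward waypoint.

```bash
python3 -m handwheel '[{"dz":-0.06},{"dx":-0.42,"dy":-0.296,"dz":-0.08,"rz":1.4},{"dx":-0.42,"dy":-0.296,"dz":-0.08,"rz":1.4},{"dx":-0.42,"dy":-0.296,"dz":-0.08,"rz":1.4},{"dx":-0.42,"dy":-0.296,"dz":-0.08,"rz":1.4},{"dx":-0.42,"dy":-0.296,"dz":-0.08,"rz":1.4},{"dx":-0.42,"dy":-0.296,"dz":-0.08,"rz":1.4},{"dx":-0.42,"dy":-0.296,"dz":-0.08,"rz":1.4},{"dx":-0.42,"dy":-0.296,"dz":-0.08,"rz":1.4},{"dx":-0.42,"dy":-0.296,"dz":-0.08,"rz":1.4},{"dx":-0.42,"dy":-0.296,"dz":-0.08,"rz":1.4}]'
cat >> h.py <<'E'
from scipy.spatial.transform import Rotation as R
def delta(pos,yaw):
    s=r.read_state();M=R.from_euler('xyz',s['eef_rot'],degrees=True)
    T=R.from_euler('xyz',[180,0,yaw],degrees=True)
    print('t',s['t'],'pos',np.round(s['position'],4),np.round(s['eef_rot'],1),'joints',np.round(s['joints'],1),'w',s['width'])
    print('d',np.round(M.inv().apply(np.array(pos)-s['position']),4),'rot',np.round((M.inv()*T).as_rotvec(),3))
E
python3 -c "
from h import *
delta([.542,-.159,.29],27.15)"
```

```text
t 0.3 pos [0.156  0.6823 0.2307] [-180.    -0.   167.1] joints [75.2 21.7 99.4  0.  58.9 -1.9] w 0.9993602560591508
d [-0.5638 -0.7341 -0.059 ] rot [-0.     0.     2.443]invalid input
```

```bash
python3 -m handwheel '[{"gripper":100,"dx":0,"dy":0,"dz":-0.06,"rx":0,"ry":0,"rz":0},{"gripper":100,"dx":-0.42,"dy":-0.296,"dz":-0.08,"rx":0,"ry":0,"rz":1.4},{"gripper":100,"dx":-0.42,"dy":-0.296,"dz":-0.08,"rx":0,"ry":0,"rz":1.4},{"gripper":100,"dx":-0.42,"dy":-0.296,"dz":-0.08,"rx":0,"ry":0,"rz":1.4},{"gripper":100,"dx":-0.42,"dy":-0.296,"dz":-0.08,"rx":0,"ry":0,"rz":1.4},{"gripper":100,"dx":-0.42,"dy":-0.296,"dz":-0.08,"rx":0,"ry":0,"rz":1.4},{"gripper":100,"dx":-0.42,"dy":-0.296,"dz":-0.08,"rx":0,"ry":0,"rz":1.4},{"gripper":100,"dx":-0.42,"dy":-0.296,"dz":-0.08,"rx":0,"ry":0,"rz":1.4},{"gripper":100,"dx":-0.42,"dy":-0.296,"dz":-0.08,"rx":0,"ry":0,"rz":1.4},{"gripper":100,"dx":-0.42,"dy":-0.296,"dz":-0.08,"rx":0,"ry":0,"rz":1.4},{"gripper":100,"dx":-0.42,"dy":-0.296,"dz":-0.08,"rx":0,"ry":0,"rz":1.4}]'
python3 -c "
from h import *
delta([.542,-.159,.29],27.15)"
```

```text
t: 1.68
position: [0.4997, 0.2999, 0.3108]
eef_rot: [-180.0, -0.0, 86.9]
ft_force: [-0.1, 0.6, -0.7]
width: 1.003
t 1.675 pos [0.4997 0.2999 0.3108] [-180.    -0.    86.9] joints [ 28.7   6.1 110.    0.   63.9  31.8] w 1.0030695810327313
d [-0.4559  0.0673  0.0208] rot [-0.     0.     1.042]
```

```bash
python3 -m handwheel '[{"gripper":100,"dx":-0.456,"dy":0.067,"dz":0.021,"rx":0,"ry":0,"rz":1.042},{"gripper":100,"dx":-0.456,"dy":0.067,"dz":0.021,"rx":0,"ry":0,"rz":1.042},{"gripper":100,"dx":-0.456,"dy":0.067,"dz":0.021,"rx":0,"ry":0,"rz":1.042},{"gripper":100,"dx":-0.456,"dy":0.067,"dz":0.021,"rx":0,"ry":0,"rz":1.042},{"gripper":100,"dx":-0.456,"dy":0.067,"dz":0.021,"rx":0,"ry":0,"rz":1.042},{"gripper":100,"dx":-0.456,"dy":0.067,"dz":0.021,"rx":0,"ry":0,"rz":1.042},{"gripper":100,"dx":-0.456,"dy":0.067,"dz":0.021,"rx":0,"ry":0,"rz":1.042},{"gripper":100,"dx":-0.456,"dy":0.067,"dz":0.021,"rx":0,"ry":0,"rz":1.042},{"gripper":100,"dx":-0.456,"dy":0.067,"dz":0.021,"rx":0,"ry":0,"rz":1.042},{"gripper":100,"dx":-0.456,"dy":0.067,"dz":0.021,"rx":0,"ry":0,"rz":1.042}]'
cat > m.py <<'E'
from h import *
import sys
c=look('wrist',sys.argv[1])
print([(round(d['conf'],2),np.round(w(c,d['at']),4).tolist()) for d in models.place_of('filler_clutch_grip','wrist')][:2])
P=cloud(c); C=np.array([.542,-.159])
def ang(X): 
    v=np.linalg.svd(X-X.mean(0))[2][0]; return (np.degrees(np.arctan2(v[1],v[0]))+90)%180-90
s=(abs(P[...,2]-.194)<.006)&(np.hypot(*(P[...,:2]-C).transpose(2,0,1))<.05)
X=P[s][:,:2].astype(np.float32)
if len(X)>9: print('bar',len(X),ang(X),cv2.minAreaRect(X))
s=(abs(P[...,2]-.130)<.006)&(np.hypot(*(P[...,:2]-C).transpose(2,0,1))<.17)
X=P[s][:,:2].astype(np.float32)
if len(X)>9: print('tank',len(X),cv2.minAreaRect(X))
E
python3 - <<'E'
import sys; sys.argv=['m','wrist1.png']
exec(open('m.py').read()); delta([.542,-.159,.184],27.15)
E
```

```text
t: 2.92
position: [0.5418, -0.157, 0.2898]
eef_rot: [-180.0, 0.0, 27.3]
ft_force: [0.4, -0.1, -0.6]
width: 1.004
[(0.95, [0.5425, -0.1524, 0.1821])]
bar 1603 26.261307 ((0.5433778762817383, -0.1571095585823059), (0.06923310458660126, 0.016017058864235878), 26.66071319580078)
tank 15794 ((0.5787858963012695, -0.17497824132442474), (0.1259961873292923, 0.19521784782409668), 63.278953552246094)
t 3.025 pos [ 0.5419 -0.1571  0.29  ] [-180.    -0.    27.3] joints [-18.5   5.5 113.    0.   61.5  44.1] w 1.0004860996452463
d [-0.0007  0.0017  0.106 ] rot [-0.    -0.     0.003]
```

View pics/wrist1.png

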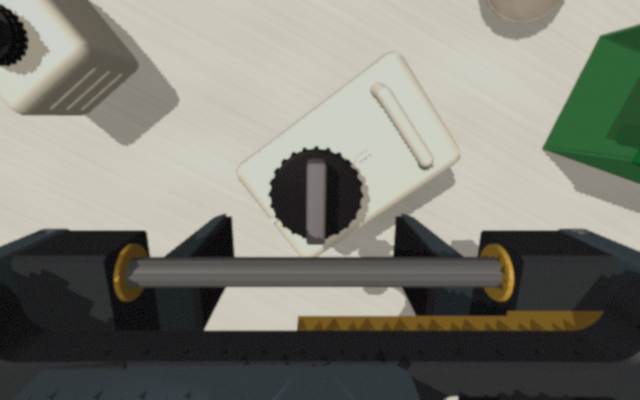

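Picture: bar at pixel (316,200) between the open fingers, the two ribs at (365,156) towards the carry grip at (400,125). Descend and close.

```bash
python3 -m handwheel '[{"gripper":100,"dx":0.0006,"dy":0.0013,"dz":0.05,"rx":0,"ry":0,"rz":0.01},{"gripper":100,"dx":0.0006,"dy":0.0013,"dz":0.09,"rx":0,"ry":0,"rz":0.01},{"gripper":100,"dx":0.0006,"dy":0.0013,"dz":0.106,"rx":0,"ry":0,"rz":0.01},{"gripper":100,"dx":0.0006,"dy":0.0013,"dz":0.106,"rx":0,"ry":0,"rz":0.01}]'
python3 -m handwheel '[{"gripper":0,"dx":0,"dy":0,"dz":0,"rx":0,"ry":0,"rz":0},{"gripper":0,"dx":0,"dy":0,"dz":0,"rx":0,"ry":0,"rz":0},{"gripper":0,"dx":0,"dy":0,"dz":0,"rx":0,"ry":0,"rz":0},{"gripper":0,"dx":0,"dy":0,"dz":0,"rx":0,"ry":0,"rz":0},{"gripper":0,"dx":0,"dy":0,"dz":0,"rx":0,"ry":0,"rz":0},{"gripper":0,"dx":0,"dy":0,"dz":0,"rx":0,"ry":0,"rz":0},{"gripper":0,"dx":0,"dy":0,"dz":0,"rx":0,"ry":0,"rz":0},{"gripper":0,"dx":0,"dy":0,"dz":0,"rx":0,"ry":0,"rz":0}]'
python3 -c "
from h import *
s=r.read_state();print(s['torque'],s['ft_force'],s['joints'])"
```

```text
t: 3.52
position: [0.5429, -0.159, 0.1838]
eef_rot: [-180.0, 0.0, 26.7]
ft_force: [0.4, -0.3, 0.9]
width: 1.0
t: 4.53
position: [0.5426, -0.1592, 0.1839]
eef_rot: [-179.9, 0.0, 26.6]
ft_force: [-2.8, 8.8, 9.4]
width: 0.175
[ 1.68913712  0.54251493 -0.01785304] [-2.75306119  8.77608537  9.39747657] [-1.87264796e+01  1.34082618e+01  1.16375187e+02  5.36614125e-02
  5.02881993e+01  4.46277438e+01]
```

```bash
python3 -m handwheel '[{"gripper":0,"dx":0,"dy":0,"dz":0,"rx":0,"ry":0,"rz":0.1},{"gripper":0,"dx":0,"dy":0,"dz":0,"rx":0,"ry":0,"rz":0.2},{"gripper":0,"dx":0,"dy":0,"dz":0,"rx":0,"ry":0,"rz":0.28},{"gripper":0,"dx":0,"dy":0,"dz":0,"rx":0,"ry":0,"rz":0.35},{"gripper":0,"dx":0,"dy":0,"dz":0,"rx":0,"ry":0,"rz":0.35}]'
python3 -c "
from h import *
s=r.read_state();print(s['torque'],s['ft_force'],s['eef_rot'],s['width'])"
python3 -m handwheel '[{"gripper":0,"dx":0,"dy":0,"dz":0,"rx":0,"ry":0,"rz":0.07},{"gripper":0,"dx":0,"dy":0,"dz":0,"rx":0,"ry":0,"rz":0.14},{"gripper":0,"dx":0,"dy":0,"dz":0,"rx":0,"ry":0,"rz":0.2},{"gripper":0,"dx":0,"dy":0,"dz":0,"rx":0,"ry":0,"rz":0.2}]'
python3 -c "
from h import *
s=r.read_state();print(s['torque'],s['ft_force'],s['eef_rot'],s['width'])"
```

```text
t: 5.15
position: [0.5426, -0.1591, 0.1839]
eef_rot: [-179.9, 0.0, 6.5]
ft_force: [-2.8, 5.0, 4.1]
width: 0.177
[0.85253962 0.5852455  0.01209791] [-2.7776697   5.00861635  4.07735345] [-1.79938451e+02  4.69353546e-02  6.50798737e+00] 0.17700115070382114
t: 5.65
position: [0.5426, -0.1591, 0.1839]
eef_rot: [-180.0, 0.1, -4.9]
ft_force: [-3.0, 4.8, 4.2]
width: 0.175
[0.91329401 0.76622066 0.4268918 ] [-2.98684584  4.75150789  4.16028244] [-1.79961158e+02  6.65438084e-02 -4.90399920e+00] 0.1748153282218424
```

Torque has risen to 0.43 N m: the thread is home and the clutch is loading. About 0.38 rad remain to line up with the ribs.

```bash
python3 -m handwheel '[{"gripper":0,"dx":0,"dy":0,"dz":0,"rx":0,"ry":0,"rz":0.05},{"gripper":0,"dx":0,"dy":0,"dz":0,"rx":0,"ry":0,"rz":0.1}]'
python3 -c "
from h import *
s=r.read_state();print(s['torque'],s['eef_rot'],s['width'])"
python3 -m handwheel '[{"gripper":0,"dx":0,"dy":0,"dz":0,"rx":0,"ry":0,"rz":0.07},{"gripper":0,"dx":0,"dy":0,"dz":0,"rx":0,"ry":0,"rz":0.13}]'
python3 -c "
from h import *
s=r.read_state();print(s['torque'],s['eef_rot'],s['width'])"
```

```text
t: 5.9
position: [0.5426, -0.1591, 0.184]
eef_rot: [-180.0, 0.1, -10.7]
ft_force: [-2.5, 5.3, 3.7]
width: 0.174
[0.81006608 0.75995772 0.15801909] [-1.79964876e+02  6.92500404e-02 -1.06870716e+01] 0.17393452439704035
t: 6.15
position: [0.5426, -0.1591, 0.184]
eef_rot: [-180.0, 0.1, -18.2]
ft_force: [-2.4, 5.0, 3.6]
width: 0.172
[0.87755326 0.71166182 0.05878022] [-1.79964767e+02  6.93590165e-02 -1.81885915e+01] 0.1722822223085161
```

```bash
python3 -m handwheel '[{"gripper":0,"dx":0,"dy":0,"dz":0,"rx":0,"ry":0,"rz":0.06},{"gripper":0,"dx":0,"dy":0,"dz":0,"rx":0,"ry":0,"rz":0.11},{"gripper":0,"dx":0,"dy":0,"dz":0,"rx":0,"ry":0,"rz":0.11}]'
python3 -c "
from h import *
s=r.read_state();print(s['torque'],s['eef_rot'],s['width'])"
```

```text
t: 6.52
position: [0.5425, -0.1591, 0.1839]
eef_rot: [-180.0, 0.1, -24.4]
ft_force: [-2.4, 4.8, 4.7]
width: 0.175
[0.91158105 0.72907067 0.05534147] [-1.79977605e+02  7.82587425e-02 -2.44099516e+01] 0.17512927496484626
```

```bash
python3 -m handwheel '[{"gripper":0,"dx":0,"dy":0,"dz":0,"rx":0,"ry":0,"rz":0.025},{"gripper":0,"dx":0,"dy":0,"dz":0,"rx":0,"ry":0,"rz":0.04},{"gripper":0,"dx":0,"dy":0,"dz":0,"rx":0,"ry":0,"rz":0.04}]'
python3 -c "
from h import *
s=r.read_state();print(s['torque'],s['eef_rot'],s['width'])"
```

```text
t: 6.9
position: [0.5425, -0.1591, 0.1839]
eef_rot: [-180.0, 0.1, -26.7]
ft_force: [-2.7, 5.4, 4.6]
width: 0.172
[0.87354125 0.8109966  0.03521748] [-1.79978781e+02  7.83013119e-02 -2.66719714e+01] 0.17185977689745555
```

```bash
python3 -m handwheel '[{"gripper":0,"dx":0,"dy":0,"dz":0,"rx":0,"ry":0,"rz":0.03},{"gripper":0,"dx":0,"dy":0,"dz":0,"rx":0,"ry":0,"rz":0.03}]'
python3 -c "
from h import *
s=r.read_state();print(s['torque'],s['eef_rot'],s['width'])"
```

```text
t: 7.15
position: [0.5425, -0.1591, 0.1839]
eef_rot: [-180.0, 0.1, -28.4]
ft_force: [-2.7, 4.1, 4.4]
width: 0.174
[0.91790073 0.8043777  0.16455259] [-1.79984253e+02  8.18835169e-02 -2.83953049e+01] 0.17419736107457023
```

Torque is rising again just past alignment, so the thread is home and the clutch sits in the first notch. Ease back, release, lift.

```bash
python3 -m handwheel '[{"gripper":0,"dx":0,"dy":0,"dz":0,"rx":0,"ry":0,"rz":-0.025},{"gripper":100,"dx":0,"dy":0,"dz":0,"rx":0,"ry":0,"rz":-0.025},{"gripper":100,"dx":0,"dy":0,"dz":0,"rx":0,"ry":0,"rz":-0.025},{"gripper":100,"dx":0,"dy":0,"dz":0,"rx":0,"ry":0,"rz":-0.025},{"gripper":100,"dx":0,"dy":0,"dz":0,"rx":0,"ry":0,"rz":-0.025},{"gripper":100,"dx":0,"dy":0,"dz":0,"rx":0,"ry":0,"rz":-0.025},{"gripper":100,"dx":0,"dy":0,"dz":0,"rx":0,"ry":0,"rz":-0.025},{"gripper":100,"dx":0,"dy":0,"dz":-0.04,"rx":0,"ry":0,"rz":-0.025},{"gripper":100,"dx":0,"dy":0,"dz":-0.1,"rx":0,"ry":0,"rz":-0.025},{"gripper":100,"dx":0,"dy":0,"dz":-0.12,"rx":0,"ry":0,"rz":-0.025},{"gripper":100,"dx":0,"dy":0,"dz":-0.12,"rx":0,"ry":0,"rz":-0.025}]'
python3 m.py wrist2.png
```

```text
t: 8.52
position: [0.5434, -0.1597, 0.305]
eef_rot: [-180.0, -0.1, -26.9]
ft_force: [0.1, 0.8, -1.7]
width: 0.996
[(0.64, [0.543, -0.1554, 0.184])]
bar 1454 -26.514221 ((0.5431498289108276, -0.15742842853069305), (0.015751132741570473, 0.06964322924613953), 63.38164138793945)
tank 15340 ((0.5788566470146179, -0.1755313277244568), (0.12554694712162018, 0.19471178948879242), 63.34296417236328)
```

View pics/wrist2.png

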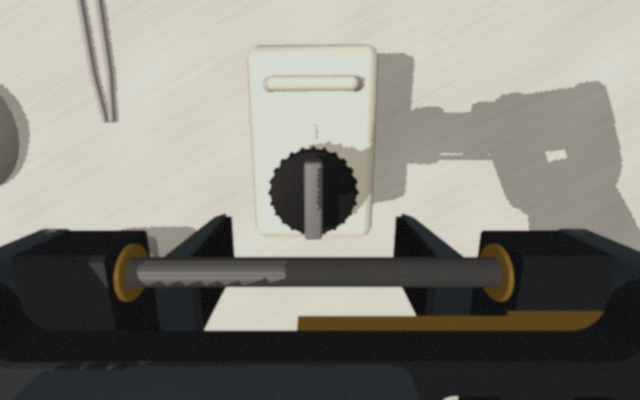

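The picture shows the bar (313,200) lying along the tank and pointing at the ribs (317,130). The gripper is clear and the bar matches the tank's axis to within 0.2°.

```bash
python3 -c "
from h import *
print(r.close_job())"
```

```text
the job is handed in; nothing more can be done
None
```

The misting tank's filler cap is screwed tight to its first click, and I've let go of it and handed the job in. I gripped the bar and turned it about 53° clockwise to line up with the tank.

- **Thread and click:** Torque rose to 0.43 N m once the thread was home, then dropped at the click. It stayed near 0.05 N m until the bar was in line.
- **Check for the notch:** I nudged the bar about 1.7° past alignment and torque rose to 0.16 N m. That fits the thread being home and the clutch in its first notch. I then eased back before releasing.
- **After release:** The wrist camera shows the bar along the tank's length, within about 0.2°, pointing at the two ribs. The gripper is open about 12 cm above the cap, touching nothing. It took about 8.5 s.
- **Square tank's small cap:** The arm never went near it. I took no second picture of it afterwards.

No check failed. The one disagreement was that the wrist camera's network placed the grip point 2 to 5 mm off in y from the depth measurement, so I used the depth measurement.

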